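# Open the guard and hold the index plunger back

### The arm

A 6-joint arm with a two-finger parallel gripper is mounted at the origin on a cart in front of the work surface, level with it; the furniture and walls round the work are solid. World frame = base frame: x ahead of the robot, y to its left, z up, the work surface at z = 0. Lengths are in m, angles in rad, forces in N, time in s.
With the tool pointing down it reaches from about 0.35 to 0.775 m from the base axis. Payload 7.3 kg.
Tool frame: the origin (TCP) lies at the centre of the arm's flange, where the gripper is bolted on; the fingertips stand 178 mm ahead of it and the grasp point (between the pads) lies 159 mm ahead of it; z points along the fingers, y is the line along which they close (so a half turn about z gives the same grasp; the last joint's range is limited). The gripper opens to 92 mm and grips with 3 to 60 N. Pads are 19 mm wide; open, the fingers measure 130 mm over their backs; the gripper's body (75 mm by 190 mm) begins 47 mm behind the grasp point.
Start: joints at [1.037, 0.342, 1.524, -0, 1.275, -0.146], TCP at [0.199, 0.486, 0.405] pointing down, gripper open.
Joint ranges: [-2.53, 2.53], [-0.77, 2.02], [0.04, 2.7], [-1, 4.14], [0.28, 2.66], [-3.11, 3.11]. Speed limits (rad/s): [2.57, 2.57, 3.14, 3.14, 3.14, 3.14].

### API

Orientations are given as [roll, pitch, yaw] about the fixed x, y, z axes, in that order (R = Rz(yaw) Ry(pitch) Rx(roll)).
In Python, from cell import telemetry, vision, ticket gives the robot as it stands.
- The arm moves only by the shell command python3 -m crank 'ROWS' [FORCE]. ROWS is JSON, a list of rows, each a list of 5 numbers: the gripper command: -1 is shut, 1 is fully open, values between are in proportion, then the shift along the tool's x, y, z in mm, then the turn about the tool's z in rad. In form: [[fingers, dx, dy, dz, roll], ...]. A call has 1 to 12 rows; each row is the pose to reach, as a shift and turn from the pose commanded when the call began, along the tool's axes at that moment; what a row does not reach only later rows make up. A row lasts 1/12 s, in which the tool goes at most 41.7 mm and 7.16 degrees, less where a joint would pass 70% of its speed; a pose out of reach is approached as far as the arm can. A call with a gripper value outside its range is refused whole. The fingers move at their own pace and stop on an object; FORCE is the grip in N (left out, the last holds). Time passes only in rows, so rows that repeat a pose let the fingers close. It gives the time, the measured TCP pose, the force, the opening and the grip force at its end, in the units of the state.
- telemetry.observe(): the state, without advancing time (a new reading comes with each control period).
- vision.read_camera(name): name is "side" or "top" or "wrist"; returns (picture, depth): 480x640x3 uint8, red, green, blue; 480x640 float32, m along the optical axis (not along the pixel's ray), 0 where there is no reading.
- vision.get_calibration(name): a dict with "camera_matrix" (3x3 intrinsics, pixels), "rvec" (rotation vector, rad) and "tvec" (3), from world to camera coordinates, as OpenCV has them. Camera axes: x right, y down, z forward; pixel columns grow to the right and rows downward; lengths in m; the calibration is good to about 2 mm. A picture is of the moment at which its call begins: read the wrist's pose just before it. get_calibration takes no time and is no camera call; for the wrist camera it gives the pose at the moment of the call.
- ticket.hand_in(): hands the job in; it is judged then, once.
The state is a dict: "time": time; "qpos": joint angles; "qvel": joint speeds; "joint_efforts": joint torques, N m; "tool_pos": TCP position; "tool_rot": TCP orientation; "contact_force": force on the tool from outside, world axes, zero at the start; "torque": the same for the moment, N m; "opening": finger opening in m; "grip_force": force on a finger pad.
Only numpy, scipy, OpenCV 4.12 (cv2) and the standard library are available. Lean on these libraries where they do the work, as an engineer would, in place of code of your own. Each camera call takes 0.05 s, during which the arm holds its last target. There are 200 camera calls.

### The job

I want to turn the hole plate of the indexing fixture by hand, so swing its guard door, which has an upright bar handle, open to about a right angle and leave it open. Then take the black plunger knob with the fingers, pull it up against its spring as far as it goes, and finish while still holding it up there, without letting go. Do not lift the plunger before the guard is open, and do not disturb the micrometer, collet, wax block and oil can lying about.

Things in the scene. Friction and masses are not known exactly. Their poses are not given: they have to be found in the camera images.
- fixture: Indexing fixture bolted to the worktop, turned differently each time: green foot 150 x 150 x 14 mm, horizontal steel hole plate (100 mm diameter, top at 55 mm), brass workpiece in its middle (top at 87 mm), green bracket with the plunger. Origin: centre of the foot's underside. z up; the shut guard stands along the -x side of the foot, its hinge at the -y end of that side.
- guard_handle (a point): Grip point of the guard's handle, 130 mm above the worktop: an upright round steel bar of 12 mm diameter, free at its top (158 mm) and carried at its foot (88 mm) by a round arm from the door; its axis is 35 mm off the door's outer face. Moves with the guard, 111 mm from the hinge axis; seen from the hinge it stands 0.34 rad outward of the door's plane.
- guard_hinge (a point): Point on the guard's vertical hinge axis, 130 mm above the worktop; the hinge post's top is at 164 mm. The door is a grey sheet 125 mm wide, 4 mm thick, 60 to 160 mm above the worktop; a flange at its top (topside at 163 mm) reaches 73 mm inward, over the plunger knob while shut.
- guard (a joint): Angle of the guard door about its vertical hinge, rad: 0 shut, grows as it opens (handle goes anticlockwise seen from above), stop at 1.8. It starts shut or slightly ajar and stays where it is left (light friction, about 0.06 N m). From about 1.2 rad on, the knob is free from above.
- knob (a point): Centre of the gripping part of the plunger knob: black upright cylinder 24 mm in diameter and 22 mm tall on a thinner 16 mm neck; this point lies 121 mm above the worktop while the plunger is home (knob top 132 mm, steel bush below the neck tops out at 95 mm), 20 mm from the fixture's origin towards its -x.
- plunger (a joint): Lift of the plunger, m: 0 home with its tip 9 mm deep in a hole of the plate, 0.016 against the stop, fully back. The spring pushes it down with 6 N at 0 and 10 N at 0.016; it snaps home when let go.
- micrometer: Bystander: micrometer 129 mm long lying on the worktop on the robot's side of the fixture. Leave alone.
- collet: Bystander: steel collet 24 mm in diameter, 37 mm tall, standing on the worktop on the robot's side of the fixture. Leave alone.
- wax_block: Bystander: dark wax block 30 x 48 x 22 mm on the worktop right of the fixture. Leave alone.
- oil_can: Bystander: red oil can 68 mm wide, 118 mm tall, standing left of and behind the fixture. Leave alone.

How it is judged:
By the outcome, as a careful person would: the job done as asked, in the order asked, and still so for the second after the job is handed in, while the arm keeps its last pose, push and grip.
It also fails if it takes over 43 s, if anything falls off the work surface, if the arm or the gripper's body presses on something with over 40 N, if the wrist force passes 120 N, or if a joint passes its speed limit or range.

## Working session

There is one attempt and no reset: what is moved stays moved. The work goes in short steps, Python scripts to look and compute and a shell command to move; the robot and the scene stay as the last step left them, time stands still between calls to the robot, and variables do not carry over. Pictures are saved under pics/ and viewed, at most 10 in all, crops included, and the job is handed in when it is done.

```bash
ls; mkdir -p pics; python3 - <<'E'
from cell import telemetry, vision
import cv2, numpy as np
s=telemetry.observe(); print({k:np.round(v,3) for k,v in s.items()})
for n in ("top","side"):
    c=vision.get_calibration(n); p,d=vision.read_camera(n)
    cv2.imwrite(f"pics/{n}0.png",p[:,:,::-1]); np.savez(f"{n}0.npz",p=p,d=d,K=c["camera_matrix"],r=c["rvec"],t=c["tvec"])
    R=cv2.Rodrigues(np.array(c["rvec"],float))[0]; print(n,-R.T@np.array(c["tvec"]).ravel(),R[2])
E
```

```text
pics
{'time': np.float64(0.0), 'qpos': array([ 1.037,  0.343,  1.525,  0.   ,  1.275, -0.146]), 'qvel': array([ 0.001,  0.   , -0.001,  0.001, -0.004,  0.002]), 'joint_efforts': array([ -0.   , -43.124, -24.422,   0.072,   0.056,  -0.   ]), 'tool_pos': array([0.198, 0.486, 0.404]), 'tool_rot': array([-3.14 , -0.   ,  2.754]), 'contact_force': array([ 0.788, -0.369,  0.273]), 'torque': array([0.059, 0.016, 0.036]), 'grip_force': np.float64(0.0), 'opening': np.float64(0.092)}
top [ 0.47351563 -0.02516509  0.98794035] [ 0.03267513  0.01079547 -0.99940772]
side [ 0.19274359 -1.14246536  0.64459524] [ 0.24522749  0.86864346 -0.43049045]
```

View pics/top0.png

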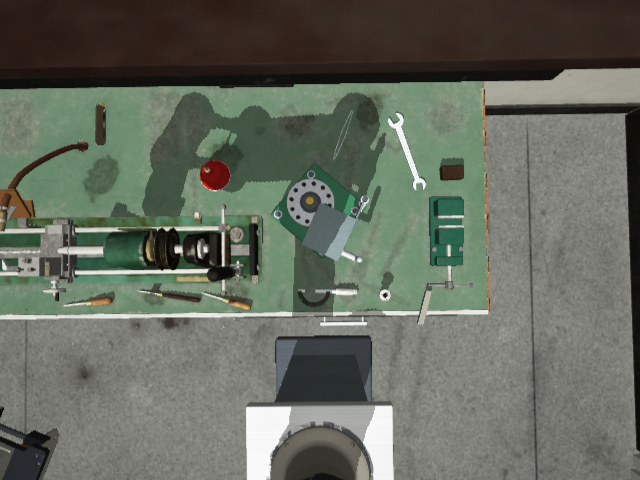

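View pics/side0.png

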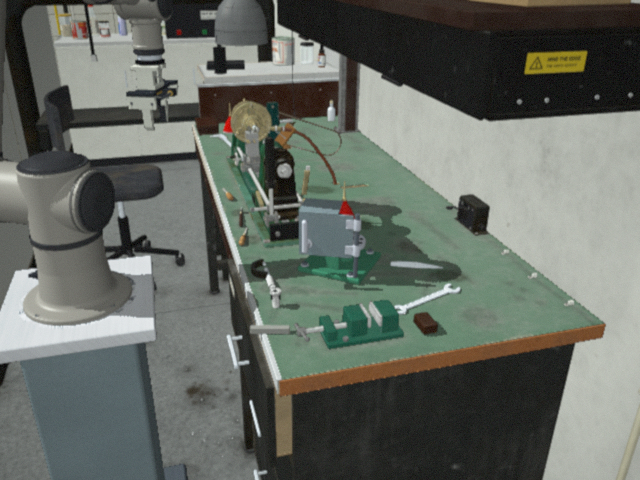

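The top view shows the fixture near (317,205), handle about (350,258), hinge about (362,203), the flange over the knob, and micrometer/collet at (327,293)/(385,295). The side view shows the door with its white handle facing the robot side, and a cabinet overhanging behind.

```bash
cat > h.py <<'E'
import numpy as np, cv2
def cloud(p,d,K,r,t):
    K=np.array(K,float);R=cv2.Rodrigues(np.array(r,float).reshape(3,1))[0]
    v,u=np.mgrid[:d.shape[0],:d.shape[1]]
    c=np.stack([(u-K[0,2])/K[0,0]*d,(v-K[1,2])/K[1,1]*d,d],-1)
    return (c-np.array(t,float).ravel())@R
E
python3 - <<'E'
import numpy as np,cv2
from h import cloud
z=np.load("top0.npz"); W=cloud(**{k:z[k] for k in ("p","d","K","r","t")})
for u,v in [(311,165),(276,213),(310,201),(363,203),(350,258),(357,261),(340,252),(303,244),(325,208),(362,215),(350,255),(385,295),(355,292),(300,292)]: print((u,v),W[v,u].round(3))
P=z["p"][130:320,230:430,::-1]; cv2.imwrite("pics/topcrop.png",cv2.resize(P,None,fx=3.15,fy=3.15,interpolation=cv2.INTER_CUBIC))
# flange plane points
roi=W[180:275,280:380]; m=(roi[...,2]>.150)&(roi[...,2]<.172); q=roi[m][:,:2].astype(np.float32)
print(m.sum(),cv2.minAreaRect(q),cv2.boxPoints(cv2.minAreaRect(q)))
roi2=W[150:275,260:380];
m=(abs(roi2[...,2]-.055)<.004); q=roi2[m][:,:2].astype(np.float32); print(m.sum(),cv2.minEnclosingCircle(q))
m=(abs(W[:,:,2]-.087)<.004); m[:, :290]=0;m[:,:290]=0;m[:,330:]=0;m[:180]=0;m[225:]=0; print(m.sum(),W[m].mean(0))
E
```

```text
(311, 165) [0.673 0.011 0.011]
(276, 213) [0.568 0.087 0.022]
(310, 201) [0.585 0.011 0.085]
(363, 203) [ 0.571 -0.09   0.161]
(350, 258) [ 0.47  -0.068  0.089]
(357, 261) [ 0.464 -0.077  0.154]
(340, 252) [ 0.481 -0.046  0.166]
(303, 244) [0.497 0.022 0.16 ]
(325, 208) [ 0.562 -0.02   0.164]
(362, 215) [ 0.564 -0.1   -0.001]
(350, 255) [ 0.476 -0.068  0.093]
(385, 295) [ 0.389 -0.145  0.012]
(355, 292) [ 0.396 -0.081  0.01 ]
(300, 292) [0.398 0.037 0.016]
2008 ((0.5306833386421204, -0.03646466135978699), (0.11499909311532974, 0.12580910325050354), 83.11920166015625) [[ 0.46134317 -0.08601385]
 [ 0.58624613 -0.1010863 ]
 [ 0.6000235   0.01308452]
 [ 0.47512054  0.02815697]]
1098 ((0.5876066088676453, 0.012045538984239101), 0.0499262772500515)
50 [0.58719521 0.01023648 0.08705613]
```

View pics/topcrop.png

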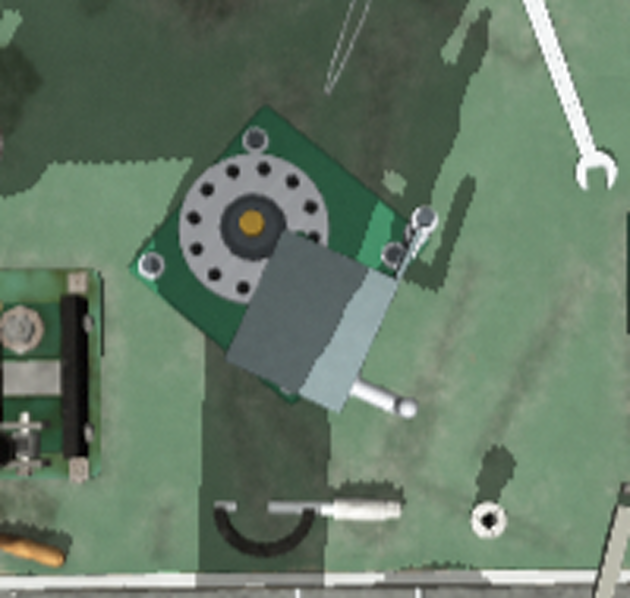

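The crop shows foot corners at (265,105), (133,265), (412,225), (293,402), the hinge post top at (425,215), handle top at (405,408); the door is slightly ajar.

```bash
cat >> h.py <<'E'
def ray(u,v,z,K,r,t):
    K=np.array(K,float);R=cv2.Rodrigues(np.array(r,float).reshape(3,1))[0]
    o=-R.T@np.array(t,float).ravel(); g=R.T@np.linalg.inv(K)@[u,v,1.]
    return o+g*(z-o[2])/g[2]
E
python3 - <<'E'
import numpy as np
from h import *
z=np.load("top0.npz"); k=[z[i] for i in "Krt"]
f=lambda a,b,h: ray(230+a/3.15,130+b/3.15,h,*k)[:2]
H=f(425,215,.164);G=f(405,408,.158); C=[f(*c,.014) for c in((265,105),(133,265),(293,402),(412,225))]
print("hinge",H,"handle",G,np.linalg.norm(H-G)); print(np.round(C,3)); O=np.mean(C,0)
y=((C[2]-C[3])+(C[1]-C[0]))/2;L=np.linalg.norm(y);y/=L; x=np.array([y[1],-y[0]])
print("origin",O,"L",L,"yaw",np.arctan2(x[1],x[0]),"x",x,"y",y,"plate-O",(np.array([.5872,.0115])-O)@np.c_[x,y])
print("hinge in fix",(H-O)@np.c_[x,y],"knob",O-.02*x)
g=(G-H)@np.c_[x,y]; print("guard angle", np.arctan2(-g[0],g[1])-.34)
h=np.arctan2(*(G-H)[::-1]); print("world handle azimuth",h)
for n in np.linspace(0,1.6,9): a=h+n; print(n.round(2),(H+.111*np.array([np.cos(a),np.sin(a)])).round(3), "rad",a.round(2))
E
```

```text
hinge [ 0.57928286 -0.09305222] handle [ 0.46717127 -0.08007176] 0.11286053975841698
[[ 0.676  0.004]
 [ 0.567  0.096]
 [ 0.471 -0.013]
 [ 0.592 -0.096]]
origin [ 0.57655147 -0.00238875] L 0.14474609252645712 yaw 0.9184941742335736 x [0.60701751 0.79468846] y [-0.79468846  0.60701751] plate-O [ 1.75010755e-02 -3.15458918e-05]
hinge in fix [-0.07039121 -0.05720492] knob [ 0.56441112 -0.01828252]
guard angle 0.19703378057219428
world handle azimuth 3.0263242816006644
0.0 [ 0.469 -0.08 ] rad 3.03
0.2 [ 0.469 -0.102] rad 3.23
0.4 [ 0.473 -0.124] rad 3.43
0.6 [ 0.481 -0.145] rad 3.63
0.8 [ 0.493 -0.163] rad 3.83
1.0 [ 0.509 -0.179] rad 4.03
1.2 [ 0.527 -0.191] rad 4.23
1.4 [ 0.548 -0.2  ] rad 4.43
1.6 [ 0.57  -0.204] rad 4.63
```

```bash
cat >> h.py <<'E'
def to(xyz,yaw):
    "rows' shift (mm, tool axes) and roll from the present pose to a TCP pose"
    from cell import telemetry
    from scipy.spatial.transform import Rotation as Ro
    s=telemetry.observe(); R=Ro.from_euler("xyz",s["tool_rot"]).as_matrix()
    d=R.T@(np.array(xyz)-s["tool_pos"])*1000; r=-(yaw-s["tool_rot"][2]); r=(r+np.pi)%(2*np.pi)-np.pi
    print("t",round(s["time"],2),"pos",s["tool_pos"].round(4),"rpy",s["tool_rot"].round(3),"F",s["contact_force"].round(1),"op",round(s["opening"],4),"-> d",d.round(1),"roll",round(r,3))
E
python3 - <<'E'
import numpy as np
from h import *
z=np.load("top0.npz"); W=cloud(**{k:z[k] for k in ("p","d","K","r","t")})
for a,b in((.1,.2),(.2,.3),(.3,.4),(.4,.6)):
    m=(W[...,0]>.3)&(W[...,0]<.65)&(W[...,1]>a)&(W[...,1]<b)&(z["d"]>0); print(a,b,np.percentile(W[m][:,2],99.8),W[m][:,2].max())
to([.467,-.080,.36],1.12)
E
```

```text
0.1 0.2 0.2687290501163562 0.271016378856694
0.2 0.3 0.20404513041908795 0.20681218621382083
0.3 0.4 0.20040346742723722 0.20166525943254568
0.4 0.6 0.1983060593586324 0.20216544102554257
t 0.1 pos [0.1984 0.4859 0.4041] rpy [-3.14  -0.     2.754] F [ 0.4 -0.9 -0.6] op 0.0915 -> d [-462.6 -422.3   44.6] roll 1.634
```

```bash
python3 -m crank '[[0.1,0,0,-40,0],[0.1,0,0,-80,0.1],[0.1,-463,-422,-80,1.634],[0.1,-463,-422,-80,1.634],[0.1,-463,-422,-80,1.634],[0.1,-463,-422,-80,1.634],[0.1,-463,-422,-80,1.634],[0.1,-463,-422,-80,1.634],[0.1,-463,-422,-80,1.634],[0.1,-463,-422,-80,1.634],[0.1,-463,-422,-80,1.634],[0.1,-463,-422,-80,1.634]]' 15
python3 -c "
from h import *
to([.467,-.080,.40],1.12)"
```

```text
time: 1.1
tool_pos: [0.3776, 0.1078, 0.4847]
tool_rot: [3.142, -0.0, 1.398]
contact_force: [0.1, 1.2, -0.1]
opening: 0.0505
grip_force: 0.0
t 1.1 pos [0.3776 0.1078 0.4847] rpy [ 3.142 -0.     1.398] F [ 0.1  1.2 -0.1] op 0.0505 -> d [-169.6  120.4   84.7] roll 0.278
```

```bash
python3 -m crank '[[0.1,-170,120,0,0.278],[0.1,-170,120,0,0.278],[0.1,-170,120,0,0.278],[0.1,-170,120,0,0.278],[0.1,-170,120,85,0.278],[0.1,-170,120,85,0.278],[0.1,-170,120,85,0.278],[0.1,-170,120,85,0.278],[0.1,-170,120,85,0.278]]'
python3 - <<'E'
from h import *
from cell import vision
import cv2
to([.467,-.080,.40],1.12)
c=vision.get_calibration("wrist"); p,d=vision.read_camera("wrist")
cv2.imwrite("pics/w1.png",p[:,:,::-1]); np.savez("w1.npz",p=p,d=d,K=c["camera_matrix"],r=c["rvec"],t=c["tvec"])
W=cloud(p,d,c["camera_matrix"],c["rvec"],c["tvec"])
m=(W[...,2]>.150)&(W[...,2]<.161)&(np.hypot(W[...,0]-.467,W[...,1]+.08)<.025); print(m.sum(),W[m].mean(0) if m.any() else "")
E
```

```text
time: 1.85
tool_pos: [0.4676, -0.0775, 0.4002]
tool_rot: [-3.141, -0.0, 1.126]
contact_force: [0.4, -0.4, 0.2]
opening: 0.0503
grip_force: 0.0
t 1.85 pos [ 0.4676 -0.0775  0.4002] rpy [-3.141 -0.     1.126] F [ 0.4 -0.4  0.2] op 0.0503 -> d [-2.5  0.5  0.2] roll 0.006
353 [ 0.46762507 -0.08157224  0.15523145]
```

View pics/w1.png

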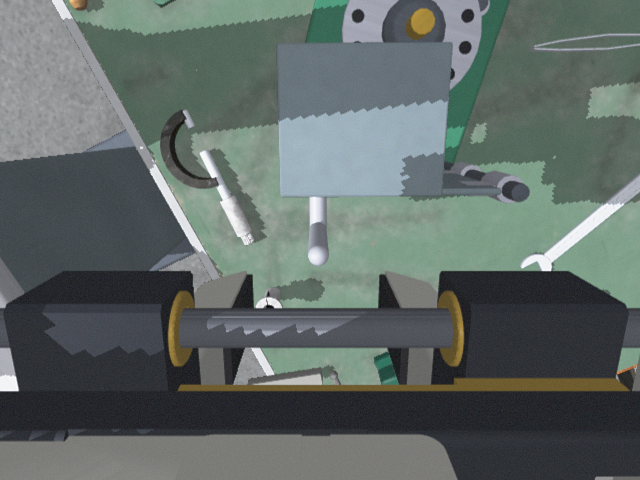

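The wrist view shows the handle top at (318,255) with its arm running straight up in the image to the door, the hinge post at (512,189), and the fingers at (225,330)/(410,330) aligned with the door.

```bash
python3 - <<'E'
from h import *
z=np.load("w1.npz"); k=[z[i] for i in "Krt"]
G=ray(318,256,.158,*k);H=ray(513,190,.164,*k);print(G,H,np.linalg.norm((G-H)[:2]))
to([.4675,-.0813,.299],1.12)
E
```

```text
[ 0.46770296 -0.08144025  0.158     ] [ 0.57466747 -0.09075284  0.164     ] 0.10736914193793035
t 1.9 pos [ 0.4677 -0.0772  0.4013] rpy [ 3.140e+00 -1.000e-03  1.126e+00] F [0.2 0.5 0.2] op 0.0509 -> d [ -3.9   1.4 102.3] roll 0.006
```

```bash
python3 -m crank '[[0.1,-4,1.4,35,0],[0.1,-4,1.4,70,0],[0.1,-4,1.4,102,0],[0.1,-4,1.4,102,0],[-1,-4,1.4,102,0],[-1,-4,1.4,102,0],[-1,-4,1.4,102,0],[-1,-4,1.4,102,0]]' 15
python3 - <<'E'
from h import *
H=np.array([.577,-.092]);G=np.array([.4675,-.0813]);r=np.linalg.norm(G-H);a=np.arctan2(*(G-H)[::-1])
for n in (.1,.2,.3,.4,.5): 
    p=H+r*np.array([np.cos(a+n),np.sin(a+n)]); to([*p,.299],1.126+n)
E
```

```text
time: 2.57
tool_pos: [0.4677, -0.082, 0.2999]
tool_rot: [3.137, -0.001, 1.126]
contact_force: [0.1, 0.0, 0.4]
opening: 0.0285
grip_force: 0.0
t 2.57 pos [ 0.4677 -0.082   0.2999] rpy [ 3.137e+00 -1.000e-03  1.126e+00] F [0.1 0.  0.4] op 0.0285 -> d [-9.6  3.8  0.9] roll -0.1
t 2.57 pos [ 0.4677 -0.082   0.2999] rpy [ 3.137e+00 -1.000e-03  1.126e+00] F [0.1 0.  0.4] op 0.0285 -> d [-19.3   9.    0.9] roll -0.2
t 2.57 pos [ 0.4677 -0.082   0.2999] rpy [ 3.137e+00 -1.000e-03  1.126e+00] F [0.1 0.  0.4] op 0.0285 -> d [-28.4  15.2   1. ] roll -0.3
t 2.57 pos [ 0.4677 -0.082   0.2999] rpy [ 3.137e+00 -1.000e-03  1.126e+00] F [0.1 0.  0.4] op 0.0285 -> d [-36.8  22.3   1. ] roll -0.4
t 2.57 pos [ 0.4677 -0.082   0.2999] rpy [ 3.137e+00 -1.000e-03  1.126e+00] F [0.1 0.  0.4] op 0.0285 -> d [-44.5  30.1   1. ] roll -0.5
```

```bash
python3 -m crank '[[-1,0,0,0,0],[-1,0,0,0,0],[-1,0,0,0,0],[-1,0,0,0,0],[-1,0,0,0,0],[-1,-5,2,0,-0.05],[-1,-10,4,0,-0.1],[-1,-14.5,6.5,0,-0.15],[-1,-19,9,0,-0.2]]'
```

```text
time: 3.32
tool_pos: [0.4668, -0.1033, 0.2983]
tool_rot: [-3.141, 0.0, 1.328]
contact_force: [-2.6, -0.1, 6.0]
opening: 0.0113
grip_force: 15.0
```

```bash
python3 -m crank '[[-1,-10,4.3,0,-0.1],[-1,-20,9.5,0,-0.2],[-1,-29,15.7,0,-0.3],[-1,-37.3,22.7,0,-0.4],[-1,-45,30.6,0,-0.5],[-1,-52,39.2,0,-0.6]]'
python3 -c "
from h import *
to([.467,-.080,.40],1.12)"
```

```text
time: 3.82
tool_pos: [0.492, -0.1641, 0.2984]
tool_rot: [-3.14, 0.001, 1.931]
contact_force: [-3.2, -1.6, 4.9]
opening: 0.0112
grip_force: 15.0
t 3.82 pos [ 0.492  -0.1641  0.2984] rpy [-3.140e+00  1.000e-03  1.931e+00] F [-3.2 -1.6  4.9] op 0.0112 -> d [  87.5    6.  -101.7] roll 0.811
```

```bash
python3 -m crank '[[-1,-10,4.3,0,-0.1],[-1,-20,9.5,0,-0.2],[-1,-29,15.7,0,-0.3],[-1,-37.3,22.7,0,-0.4],[-1,-45,30.6,0,-0.5],[-1,-48.5,34.8,0,-0.55],[-1,-48.5,34.8,0,-0.55],[-0.3,-48.5,34.8,0,-0.55],[-0.3,-48.5,34.8,0,-0.55],[-0.3,-48.5,34.8,0,-0.55],[-0.3,-48.5,34.8,0,-0.55],[-0.3,-48.5,34.8,0,-0.55]]'
python3 -c "
from h import *
to([.467,-.080,.40],1.12)"
```

```text
time: 4.82
tool_pos: [0.5419, -0.1961, 0.2976]
tool_rot: [3.141, -0.0, 2.476]
contact_force: [0.7, 0.1, 1.1]
opening: 0.032
grip_force: 0.0
t 4.82 pos [ 0.5419 -0.1961  0.2976] rpy [ 3.141 -0.     2.476] F [0.7 0.1 1.1] op 0.032 -> d [ 130.7   45.1 -102.3] roll 1.356
```

```bash
python3 -m crank '[[-0.3,0,0,-35,0],[-0.3,0,0,-70,0],[-0.3,0,0,-110,0],[0.1,0,0,-122,0.1],[0.1,0,0,-122,0.2]]'
python3 -c "
from h import *
to([.515,-.068,.42],.8)"
```

```text
time: 5.23
tool_pos: [0.5423, -0.1963, 0.4245]
tool_rot: [3.138, 0.008, 2.272]
contact_force: [0.5, 0.1, -0.7]
opening: 0.0416
grip_force: 0.0
t 5.23 pos [ 0.5423 -0.1963  0.4245] rpy [3.138 0.008 2.272] F [ 0.5  0.1 -0.7] op 0.0416 -> d [115.7  61.9   3.8] roll 1.472
```

```bash
python3 -m crank '[[0.1,116,62,0,1.472],[0.1,116,62,0,1.472],[0.1,116,62,0,1.472],[0.1,116,62,0,1.472],[0.1,116,62,0,1.472],[0.1,116,62,0,1.472],[0.1,116,62,0,1.472],[0.1,116,62,0,1.472],[0.1,116,62,0,1.472],[0.1,116,62,0,1.472],[0.1,116,62,0,1.472],[0.1,116,62,0,1.472]]'
python3 -m crank '[[0.1,0,0,0,0],[0.1,0,0,0,0]]'
python3 - <<'E'
from h import *
from cell import vision
to([.564,-.018,.29],.8)
c=vision.get_calibration("wrist"); p,d=vision.read_camera("wrist")
cv2.imwrite("pics/w2.png",p[:,:,::-1]); np.savez("w2.npz",p=p,d=d,K=c["camera_matrix"],r=c["rvec"],t=c["tvec"])
W=cloud(p,d,c["camera_matrix"],c["rvec"],c["tvec"])
m=(W[...,2]>.126)&(W[...,2]<.138)&(np.hypot(W[...,0]-.564,W[...,1]+.018)<.03); print(m.sum(),W[m].mean(0), cv2.minEnclosingCircle(W[m][:,:2].astype(np.float32)))
v,u=np.nonzero(m); print(u.mean(),v.mean())
m=(W[...,2]>.157)&(W[...,2]<.17); print(cv2.boxPoints(cv2.minAreaRect(W[m][:,:2].astype(np.float32))))
E
```

```text
time: 6.23
tool_pos: [0.5139, -0.0677, 0.4197]
tool_rot: [-3.141, -0.0, 0.798]
contact_force: [0.5, -0.8, -0.0]
opening: 0.0504
grip_force: 0.0
time: 6.4
tool_pos: [0.5139, -0.0678, 0.4197]
tool_rot: [-3.141, -0.0, 0.807]
contact_force: [0.3, 0.3, 0.4]
opening: 0.0503
grip_force: 0.0
t 6.4 pos [ 0.5139 -0.0678  0.4197] rpy [-3.141 -0.     0.807] F [0.3 0.3 0.4] op 0.0503 -> d [ 70.6   1.8 129.7] roll 0.007
1152 [ 0.55984222 -0.0195083   0.13129652] ((0.5597789287567139, -0.019420458003878593), 0.01191356498748064)
314.18055555555554 124.98611111111111
[[ 0.44685912 -0.13902263]
 [ 0.504155   -0.18767215]
 [ 0.5845587  -0.09297855]
 [ 0.52726287 -0.04432903]]
```

View pics/w2.png

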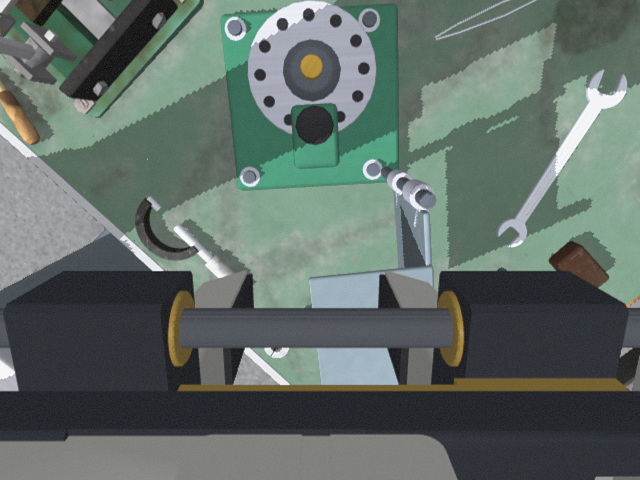

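The wrist view shows the knob free at (314,125), hinge post at (425,195), and the door with its flange swung clear towards the bottom (about 1.52 rad open).

```bash
python3 -c "
from h import *
to([.5598,-.0194,.282],.807)"
python3 -m crank '[[0.1,35,1.2,0,0],[0.1,66.5,1.2,0,0],[0.1,66.5,1.2,0,0],[0.1,66.5,1.2,40,0],[0.1,66.5,1.2,80,0],[0.1,66.5,1.2,115,0],[0.1,66.5,1.2,115,0],[0.1,66.5,1.2,115,0]]' 30
python3 -c "
from h import *
to([.5598,-.0194,.282],.807)"
```

```text
t 6.45 pos [ 0.5139 -0.0678  0.4197] rpy [-3.142 -0.     0.807] F [-0.2 -0.5 -0.1] op 0.05 -> d [ 66.6  -0.3 137.7] roll 0.0
time: 7.12
tool_pos: [0.5607, -0.0209, 0.3039]
tool_rot: [-3.138, 0.002, 0.805]
contact_force: [0.4, -0.0, 1.0]
opening: 0.0508
grip_force: 0.0
t 7.12 pos [ 0.5607 -0.0209  0.3039] rpy [-3.138e+00  2.000e-03  8.050e-01] F [ 0.4 -0.   1. ] op 0.0508 -> d [ 0.5 -1.6 21.9] roll -0.002
```

Descend the rest and close.

```bash
python3 -m crank '[[0.1,0,-1.5,12,0],[0.1,0,-1.5,22,0],[0.1,0,-1.5,22,0],[-1,0,-1.5,22,0],[-1,0,-1.5,22,0],[-1,0,-1.5,22,0],[-1,0,-1.5,22,0],[-1,0,-1.5,22,0],[-1,0,-1.5,22,0],[-1,0,-1.5,22,0],[-1,0,-1.5,22,0]]' 40
```

```text
time: 8.03
tool_pos: [0.5595, -0.0192, 0.2833]
tool_rot: [-3.14, -0.0, 0.804]
contact_force: [-2.8, 3.8, 5.7]
opening: 0.0231
grip_force: 40.0
```

```bash
python3 -m crank '[[-1,0,0,-4,0],[-1,0,0,-8,0],[-1,0,0,-11,0],[-1,0,0,-13,0],[-1,0,0,-13,0],[-1,0,0,-13,0]]'
python3 -m crank '[[-1,0,0,-2,0],[-1,0,0,-2,0],[-1,0,0,-2,0]]'
python3 -m crank '[[-1,0,0,-1,0],[-1,0,0,-1,0],[-1,0,0,-1,0]]'
```

```text
time: 8.53
tool_pos: [0.5596, -0.0193, 0.2951]
tool_rot: [-3.139, 0.0, 0.804]
contact_force: [0.9, 5.3, -9.1]
opening: 0.0229
grip_force: 40.0
time: 8.78
tool_pos: [0.5596, -0.0193, 0.297]
tool_rot: [-3.139, 0.0, 0.804]
contact_force: [1.4, 6.2, -9.6]
opening: 0.0226
grip_force: 40.0
time: 9.03
tool_pos: [0.5596, -0.0193, 0.2979]
tool_rot: [-3.139, 0.0, 0.804]
contact_force: [1.4, 5.8, -10.0]
opening: 0.023
grip_force: 40.0
```

```bash
for i in 1 2; do python3 -m crank '[[-1,0,0,-1,0],[-1,0,0,-1,0],[-1,0,0,-1,0]]'; done
```

```text
time: 9.28
tool_pos: [0.5596, -0.0194, 0.2989]
tool_rot: [-3.139, 0.0, 0.804]
contact_force: [0.9, 5.0, -10.3]
opening: 0.0228
grip_force: 40.0
time: 9.53
tool_pos: [0.5596, -0.0194, 0.2994]
tool_rot: [-3.139, 0.001, 0.804]
contact_force: [2.5, 5.7, -12.8]
opening: 0.0232
grip_force: 40.0
```

```bash
python3 -m crank '[[-1,0,0,0,0],[-1,0,0,-0.7,0],[-1,0,0,-0.7,0],[-1,0,0,-0.7,0],[-1,0,0,-0.7,0]]' 50
python3 -m crank '[[-1,0,0,0,0],[-1,0,0,0,0],[-1,0,0,0,0],[-1,0,0,0,0],[-1,0,0,0,0],[-1,0,0,0,0]]'
python3 - <<'E'
from cell import vision
import cv2
p,d=vision.read_camera("side"); cv2.imwrite("pics/s2.png",cv2.resize(p[130:350,210:470,::-1],None,fx=2.7,fy=2.7))
E
```

```text
time: 9.95
tool_pos: [0.5597, -0.0194, 0.2995]
tool_rot: [-3.139, 0.001, 0.804]
contact_force: [4.7, 5.2, -17.1]
opening: 0.023
grip_force: 50.0
time: 10.45
tool_pos: [0.5597, -0.0194, 0.2995]
tool_rot: [-3.139, 0.001, 0.804]
contact_force: [4.3, 4.4, -17.6]
opening: 0.0229
grip_force: 50.0
```

View pics/s2.png

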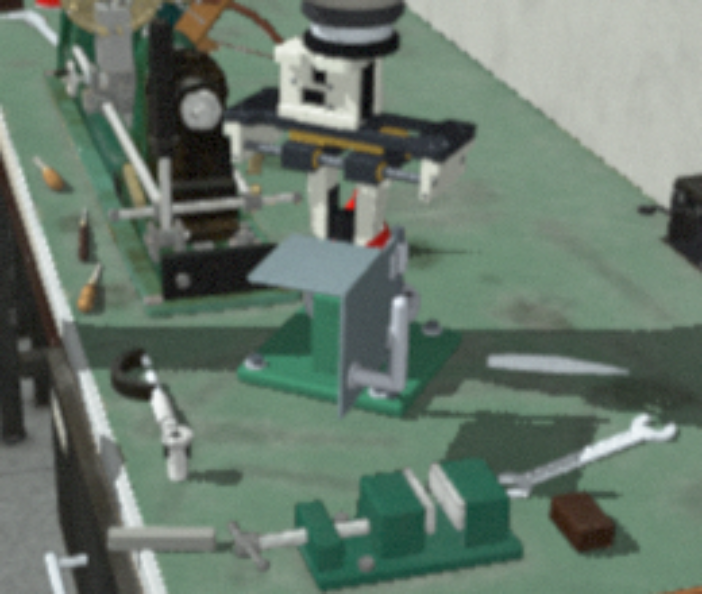

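The picture shows the door standing open (edge near (345,330), handle at (400,340)), the gripper behind it holding the knob, and the bystanders undisturbed. The tool rose 16.2 mm and the force is steady at 17.6 N, so the plunger is at its stop.

```bash
python3 -c "
from cell import ticket
print(ticket.hand_in())"
```

```text
the job is handed in; nothing more can be done
None
```

The guard is open at about 1.5 rad, and the plunger is held up against its stop with the fingers still gripping the knob; the job was handed in at about 10.5 s.

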